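Swap the piece that is out on the drying rack

ROBOT

A 6-joint arm with a two-finger parallel gripper is mounted at the origin on the work surface. World frame = base frame: x ahead of the robot, y to its left, z up, the work surface at z = 0. Lengths are in mm, angles in rad, forces in N, time in s.
With the tool pointing down it reaches from about 350 to 775 mm from the base axis. Payload 7.3 kg.
Tool frame: the origin (TCP) lies midway between the tips of the shut fingers; the grasp point (between the pads) lies 19 mm behind it; z points along the fingers, y is the line along which they close (so a half turn about z gives the same grasp; the last joint's range is limited). The gripper opens to 92 mm and grips with 3 to 60 N. Pads are 19 mm wide; open, the fingers measure 130 mm over their backs; the gripper's body (75 mm by 190 mm) begins 47 mm behind the grasp point.
Start: joints at [1.115, 0.342, 1.524, -0, 1.275, -0.146], TCP at [160.041, 500.032, 226.741] pointing down, gripper open.
Joint ranges: [-2.53, 2.53], [-0.77, 2.02], [0.04, 2.7], [-1, 4.14], [0.28, 2.66], [-3.11, 3.11]. Speed limits (rad/s): [2.57, 2.57, 3.14, 3.14, 3.14, 3.14].

INTERFACE

Orientations are given as [roll, pitch, yaw] about the fixed x, y, z axes, in that order (R = Rz(yaw) Ry(pitch) Rx(roll)).
In Python, from plant import get_obs, capture, camera_model, close_job, search_frame, regions_of, pinpoint gives the robot as it stands. The module is installed in compiled form; this text tells all that it offers.
- The arm moves only by the shell command python3 -m pendant 'ROWS'. ROWS is JSON, one flat list of numbers, 7 for each row, row after row: the shift along the tool's x, y, z in units of 30 mm (1.0 is 30 mm), then the turn, a rotation vector about the tool's x, y, z in units of 4 degrees (1.0 is 4 degrees), then the closure, from -1 (fully open) to 1 (shut), so that 0 is half open. In form: [dx, dy, dz, wx, wy, wz, gripper, dx, dy, dz, wx, wy, wz, gripper, ...]. A call has 1 to 12 rows; each row shifts and turns the commanded pose from where the row before left it, along the tool's axes as they then stand; what a row does not reach is not made up. A row lasts 1/10 s, in which the tool goes at most 50 mm and 8.59 degrees, less where a joint would pass 70% of its speed; a pose out of reach is approached as far as the arm can. A call with a number of a shift or a turn outside -1 to 1 is refused whole. A call with a gripper value outside its range is refused whole. The fingers move at their own pace and stop on an object; the grip force is fixed at half the most. Time passes only in rows, so rows that do not move let the fingers close. It gives the time, the measured TCP pose, the force, the opening and the grip force at its end, in the units of the state.
- get_obs(): the state, without advancing time (a new reading comes with each control period).
- capture(name): name is "side" or "top"; returns the picture (420x560x3 uint8, red, green, blue); there is no depth.
- camera_model(name): a dict with "fov_y" (degrees; the focal length in pixels is half the picture's height over the tangent of half this angle, whatever the lens; pixels are square), "cx", "cy" (the principal point, pixels), "pose" (4x4, takes a point from camera to world coordinates). Camera axes: x right, y up, looking along -z (the intrinsics and any distortion apply to the point x, -y, -z); pixel columns grow to the right and rows downward; lengths in mm; the calibration is good to about 2 mm. A picture is of the moment at which its call begins. camera_model takes no time and is no camera call.
- close_job(): hands the job in; it is judged then, once.
Trained networks look in the newest picture that a camera, given by its name, has taken for a name from the list of things; names that differ only in an ending like _2 or _b are one class to them, and where a whole thing is asked for, a point or a joint stands for the part that bears it (a point fixed in the world has none). Each returns a list of dicts, best first, with "score" (0 to 1); they miss things now and then, are a little off and sometimes report something else, mostly with a low value. They report only what shows in the picture. A call takes as long as a camera call. They do not tell look-alikes from the thing itself.
- search_frame(camera, thing): "location" ([column, row] in pixels, amid what is visible of it).
- regions_of(camera, thing): "pixels" (420x560 bool, what is visible of it) and "location" ([column, row] in pixels, amid what is visible of it).
- pinpoint(camera, thing): "location" ([column, row] in pixels: a listed point, or the origin of a listed thing).
The state is a dict: "time": time; "joint_positions": joint angles; "dq": joint speeds; "tau": joint torques, N m; "tool_pos": TCP position; "tcp_rot": TCP orientation; "contact_force": force on the tool from outside, world axes, zero at the start; "moment": the same for the moment, N m; "grip_width": finger opening in mm; "finger_force": force on a finger pad.
Only numpy, scipy, OpenCV 4.12 (cv2) and the standard library are available. Lean on these libraries where they do the work, as an engineer would, in place of code of your own. Each camera call takes 0.05 s, during which the arm holds its last target. There are 200 camera calls.

TASK

The decorated pot is finished: using fingertips only, push its drawn-out tray fully home into the drying rack. Then hook a fingertip behind the front lip of the tray that carries the waisted candlestick and draw that tray gently out to its stop, so that the candlestick is ready to be painted. Do not grasp or lift anything, do not touch or tip the ware and the little jar riding on the trays, and leave the vase's tray and the other things on the bench as they are.

Things in the scene. Friction and masses are not known exactly. Their poses are not given: they have to be found in the camera images.
- rack: low bench drying rack standing on the bench, 310 (x) x 490 (y) x 150 mm high overall: a plywood base board 18 mm thick carrying three bays side by side at 162 mm pitch, each with one aluminium pull-out tray on ball slides. Fixed to the bench. Origin at the centre of its underside; its -x axis points out of the front (towards the robot), along which all three trays draw out; y runs along the row of bays. Which tray is in which bay changes from run to run
- tray_candlestick (a joint): how far the tray carrying the candlestick is drawn out, m: 0 = fully home, 0.140 = drawn out to its stop; rubber buffers at both ends give a few mm. Slides with about 2 N of friction and stays where it is left. Starts 0 to 15 mm out
- lip_candlestick (a point): middle of the top edge of the front lip of the candlestick's tray, 125 mm above the bench; axes as the rack's; moves with the tray. The lip (alike on all trays) is an upright wall 142 mm wide (y) and 6 mm thick with a 10 mm rolled edge on top. Behind it the tray floor, 36 mm below this point, runs 275 mm back (+x) between side walls 115 mm apart and 15 mm high
- tray_pot (a joint): how far the tray carrying the round pot is drawn out, m; as above. Starts 80 to 120 mm out
- lip_pot (a point): middle of the top edge of the front lip of the pot's tray, as above; the lip's flat front face lies 3 mm in front of it (the roll 5 mm)
- tray_vase (a joint): how far the tray carrying the open vase is drawn out, m; as above. Starts 0 to 15 mm out and is to be left as it is
- lip_vase (a point): middle of the top edge of the front lip of the vase's tray, as above
- candlestick: white candlestick-bottle with a waist, a bulge, a slender neck, a flared collar and a stopper; 206 mm tall, 82 mm across the foot, 0.4 kg, loose, standing on its tray 140 to 175 mm behind the lip. Origin at the centre of its foot
- pot: squat round lidded white pot with dark painted bands, 122 mm tall, 100 mm across, loose, standing on its tray 135 to 195 mm behind the lip. Origin at the centre of its foot
- vase: plain white open vase that widens upward, 190 mm tall, 94 mm across the mouth, loose, standing on its tray 140 to 175 mm behind the lip. Origin at the centre of its foot
- stain_jar: small closed glass jar, 42 mm tall, 28 mm across, loose, standing on the candlestick's tray 60 to 85 mm behind the lip and up to 35 mm to either side of the middle. Origin at the centre of its foot
- bowl: small white bowl, 90 mm across, 36 mm tall, loose on the bench beside the rack's front. Origin under its centre
- brush: thin artist's brush 190 mm long and 9 mm thick lying on the bench in front of the rack, below the height of the trays. Origin under its middle
- rib: flat wooden rib (shaping tool), 90 x 45 x 5 mm, lying on the bench. Origin under its centre
- oxide_bottle: amber bottle with aluminium cap, 125 mm tall, 60 mm across, on the bench right of the rack. Origin under its centre
- brush_mug: white mug 72 mm across and 95 mm tall holding brushes that reach 210 mm up, on the bench right of the rack. Origin under its centre
Things that resemble listed ones, but are neither listed nor needed, are in the scene too. Leave any purple look-alike of the candlestick alone.

How it is judged (in metres and radians):
On the way, in this order (a step that is already met when the one before it is completed fails the run):
1. the pot's tray is pushed home (within 12 mm) while the candlestick's tray is still in (less than 30 mm out) (value of joint tray_pot below 0.012 m and value of joint tray_candlestick below 0.03 m), for 0.2 s.
2. the candlestick's tray is drawn out to its stop (within 15 mm) (value of joint tray_candlestick above 0.125 m), for 0.2 s.
At the end, for the whole second after the job is handed in: the pot's tray is home within 12 mm, the candlestick's tray is drawn out to within 15 mm of its 140 mm stop, the vase's tray is where it was (12 mm), candlestick, pot, vase and little jar stand upright (0.1 rad) and at rest on their trays about where they stood (value of joint tray_pot below 0.012 m and value of joint tray_candlestick above 0.125 m and distance of lip_vase from where it was at the start of the episode below 0.012 m and x of candlestick in the frame of lip_candlestick between 0.11 and 0.25 m and angle between each of candlestick, pot, vase, stain_jar's own z axis and vertical below 0.1 rad and x of pot in the frame of lip_pot between 0.1 and 0.24 m and horizontal distance between stain_jar and lip_candlestick below 0.13 m and linear speed of each of candlestick, pot below 0.02 m/s); the robot touches nothing.
It fails at once if the hand touches the ware or the little jar (contact force between any of candlestick, pot, vase, stain_jar and the fingers above 0.5 N or contact force between any of candlestick, pot, vase, stain_jar and the arm above 0.5 N).
It fails at once if ware or the little jar tips (0.3 rad) or is lifted (above its tray by 20 mm) (angle between any of candlestick, pot, vase, stain_jar's own z axis and vertical above 0.3 rad or height (world z) of any of candlestick, pot, vase, stain_jar above 0.11 m).
It fails at once if the vase's tray is drawn out or pushed (more than 20 mm) (distance of lip_vase from where it was at the start of the episode above 0.02 m).
It fails at once if a tray's lip is gripped between the fingers (grasp point on the lip, more than 25 N on the tray) ((x of the grasp point in the frame of lip_candlestick between -0.007 and 0.007 m and contact force between tray_candlestick and the fingers above 25 N) or (x of the grasp point in the frame of lip_pot between -0.007 and 0.007 m and contact force between tray_pot and the fingers above 25 N) or (x of the grasp point in the frame of lip_vase between -0.007 and 0.007 m and contact force between tray_vase and the fingers above 25 N)).
It fails at once if something on the bench is moved by more than 30 mm (distance of any of bowl, brush, rib, oxide_bottle, brush_mug from where it was at the start of the episode above 0.03 m).
It also fails if it takes over 54 s, if anything falls off the work surface, if the arm or the gripper's body presses on something with over 40 N, if the wrist force passes 120 N, or if a joint passes its speed limit or range.

## Working session

There is one attempt and no reset: what is moved stays moved. The work goes in short steps, Python scripts to look and compute and a shell command to move; the robot and the scene stay as the last step left them, time stands still between calls to the robot, and variables do not carry over. Pictures are saved under pics/ and viewed, at most 10 in all, crops included, and the job is handed in when it is done.

```bash
mkdir -p pics; cat > h.py <<'E'
import numpy as np, cv2
from plant import *
def ray(cam,px):
    m=camera_model(cam); f=210/np.tan(np.radians(m["fov_y"])/2)
    P=np.array(m["pose"]); d=np.array([(px[0]-m["cx"])/f,-(px[1]-m["cy"])/f,-1.])
    return P[:3,3],P[:3,:3]@d
def atz(cam,px,z):
    o,d=ray(cam,px); return o+d*(z-o[2])/d[2]
def tri(p,q,a="side",b="top"):
    o1,d1=ray(a,p);o2,d2=ray(b,q)
    t=np.linalg.lstsq(np.c_[d1,-d2],o2-o1,rcond=None)[0]
    A=o1+t[0]*d1;B=o2+t[1]*d2
    return (A+B)/2,np.linalg.norm(A-B)
E
python3 - <<'E'
from h import *
for c in("side","top"):
    cv2.imwrite(f"pics/{c}0.png",capture(c)[...,::-1]); m=camera_model(c); print(c,{k:(np.round(v,3).tolist()) if k!='x' else 0 for k,v in m.items() if k!='name' and not isinstance(v,str)})
    for t in("lip_candlestick","lip_pot","lip_vase","candlestick","pot","vase","stain_jar","rack"):
        for r in pinpoint(c,t)[:3]:
            z={"l":125,"r":0}.get(t[0],89); print(t,round(r["score"],2),np.round(r["location"],1),np.round(atz(c,r["location"],z),0))
o=get_obs();print(o["time"],o["tool_pos"],o["tcp_rot"],o["grip_width"])
E
```

```text
side {'fov_y': 43.055, 'cx': 280.976, 'cy': 211.302, 'pose': [[-0.989, 0.075, -0.128, 426.171], [-0.148, -0.543, 0.827, 978.525], [-0.007, 0.837, 0.548, 835.237], [0.0, 0.0, 0.0, 1.0]]}
lip_candlestick 0.94 [260.6 273.3] [599. 144. 125.]
lip_candlestick 0.66 [225.8 201.1] [ 736. -121.  125.]
lip_pot 0.69 [324.6 229.6] [480. -31. 125.]
lip_pot 0.39 [340.1 294.5] [432. 185. 125.]
lip_vase 0.61 [282.7 191.1] [ 601. -189.  125.]
candlestick 0.9 [163.5 375.6] [726. 397.  89.]
candlestick 0.61 [190.  284.7] [749. 159.  89.]
pot 0.93 [240.5 239.8] [677. -13.  89.]
pot 0.26 [315.3 172.7] [ 532. -362.   89.]
vase 0.88 [224.3 198.7] [ 758. -188.   89.]
stain_jar 0.73 [233.5 291.4] [653. 167.  89.]
rack 0.41 [283.3 193. ] [ 629. -383.    0.]
top {'fov_y': 52.917, 'cx': 276.012, 'cy': 212.533, 'pose': [[0.005, 0.983, -0.184, 401.574], [-1.0, 0.006, 0.009, -94.383], [0.01, 0.184, 0.983, 1198.385], [0.0, 0.0, 0.0, 1.0]]}
lip_candlestick 0.78 [177.6 213.7] [597. 150. 125.]
lip_candlestick 0.33 [220.7 280.4] [428.  34. 125.]
lip_pot 0.69 [380.1 277.3] [ 438. -368.  125.]
lip_pot 0.67 [302.4 213.7] [ 599. -173.  125.]
lip_pot 0.57 [244.5 258.2] [484. -25. 125.]
lip_vase 0.72 [309.8 213.4] [ 600. -192.  125.]
lip_vase 0.6 [380.8 275.8] [ 441. -369.  125.]
candlestick 0.82 [183.8 163.8] [742. 148.  89.]
candlestick 0.61 [129.5 167.1] [732. 294.  89.]
candlestick 0.32 [178.  210.1] [614. 157.  89.]
pot 0.82 [243.3 193.9] [659. -16.  89.]
pot 0.42 [219.3 278.7] [433.  42.  89.]
vase 0.95 [300.5 164.1] [ 744. -171.   89.]
stain_jar 0.62 [171.9 193.8] [658. 176.  89.]
rack 0.29 [385.  202.1] [ 658. -422.    0.]
0.9 [160.02690041 500.02556385 226.73890756] [ 3.14151086e+00 -1.15244870e-05  2.83181083e+00] 91.73341166455707
```

```bash
python3 - <<'E'
import cv2
a=cv2.imread("pics/side0.png");b=cv2.imread("pics/top0.png")
cv2.imwrite("pics/s.png",cv2.resize(a,(800,600)));cv2.imwrite("pics/t.png",cv2.resize(b,(800,600)))
E
```

```text
(no output)
```

View pics/s.png

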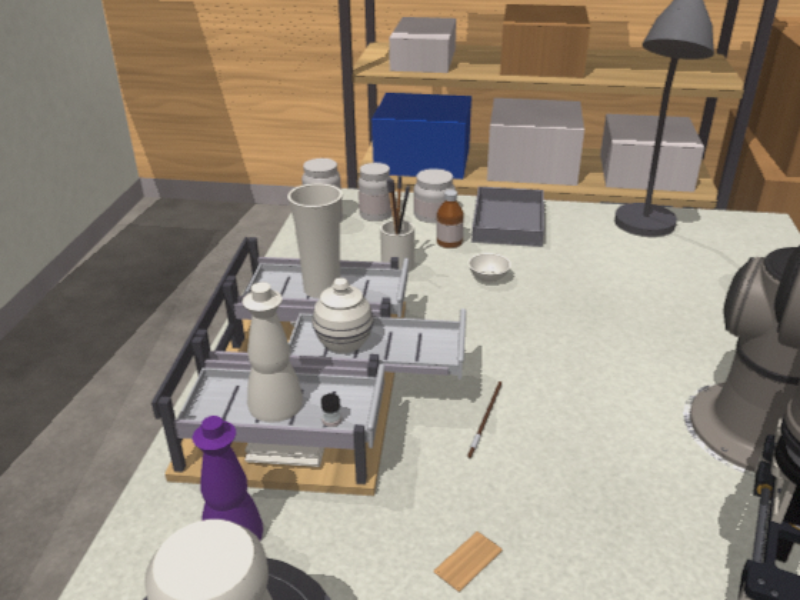

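View pics/t.png

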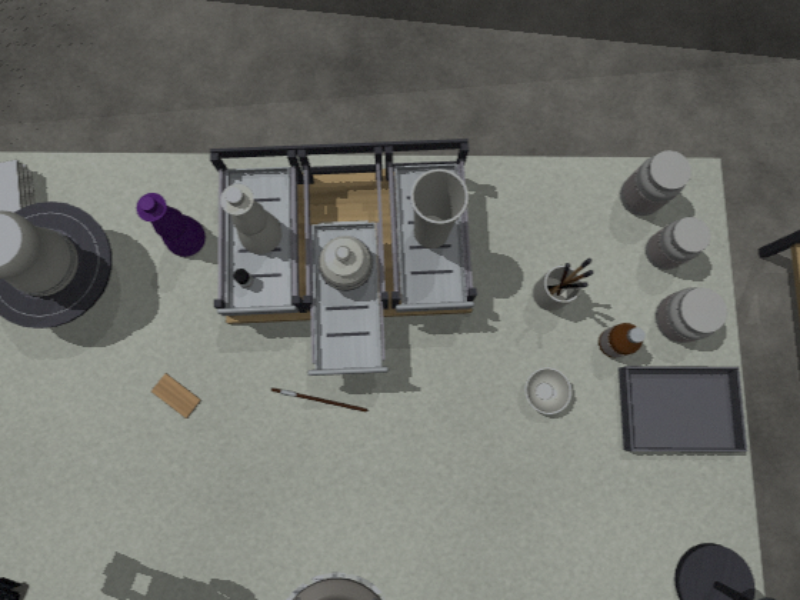

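The views show the candlestick in the left bay (lip at about 180,216 in the top picture), the pot's tray drawn out in the middle (lip at about 244,259), and the vase on the right. The jar is left of centre on the candlestick's tray (about 169,194).

```bash
python3 - <<'E'
from h import *
for n,a,b in(("cand",(218,310),(299,308)),("pot",(308,373),(386,371)),("vase",(394,307),(473,305))):
    print(n,[np.round(atz("top",np.array(p)*.7,125)) for p in(a,b)])
print("rackbar",[np.round(atz("top",np.array(p)*.7,150)) for p in((213,154),(467,144))])
print("tri pot",tri((324.6,229.6),(244.5,258.2)),"cand",tri((260.6,273.3),(177.6,213.7)),"vase",tri((282.7,191.1),(309.8,213.4)))
print("jarcap",tri((331*.7,401*.7),(241*.7,276*.7)))
print("candle foot",tri((190,284.7),(183.8,163.8)),"pot",tri((240.5,239.8),(243.3,193.9)))
print("brush",[np.round(atz("top",np.array(p)*.7,5)) for p in((272,390),(367,409))])
E
```

```text
cand [array([588., 214., 125.]), array([593.,  68., 125.])]
pot [array([476.,  48., 125.]), array([480., -90., 125.])]
vase [array([ 596., -104.,  125.]), array([ 600., -247.,  125.])]
rackbar [array([877., 233., 150.]), array([ 901., -238.,  150.])]
tri pot (array([481.74266793, -25.2028032 , 129.4400002 ]), np.float64(3.4841646735307945)) cand (array([597.16265505, 148.75711433, 129.33841886]), np.float64(1.1084915328690406)) vase (array([ 601.30670076, -191.89744037,  123.04140002]), np.float64(1.0981505874784372))
jarcap (array([652.02840199, 175.34856664, 125.42645222]), np.float64(1.2424513981319354))
candle foot (array([748.9111963 , 150.0781566 ,  80.07059337]), np.float64(7.217500516504592)) pot (array([668.82519975, -15.21255604,  85.96111006]), np.float64(17.156711018535695))
brush [array([451., 133.,   5.]), array([415., -53.,   5.])]
```

```bash
python3 -m pendant '[0,0,0,0,0,-1,1, 0,0,0,0,0,-1,1, 0,0,0,0,0,-1,1, 0,0,0,0,0,-1,1, 0,0,0,0,0,-0.93,1, -0.2,-0.5,0,0,0,0,1, -0.47,-0.98,0,0,0,0,1, -0.47,-0.98,0,0,0,0,1, -0.47,-0.98,0,0,0,0,1, -0.47,-0.98,0,0,0,0,1, -0.47,-0.98,0,0,0,0,1, -0.2,-0.5,0,0,0,0,1]'
```

```text
time: 2.1
tool_pos: [249.3, 324.2, 226.9]
tcp_rot: [-3.141, 0.001, -3.109]
contact_force: [0.4, -0.2, -0.5]
grip_width: 1.9
finger_force: 0.0
```

```bash
python3 -m pendant '[-0.47,-0.98,0,0,0,0,1, -0.47,-0.98,0,0,0,0,1, -0.47,-0.98,0,0,0,0,1, -0.47,-0.98,0,0,0,0,1, -0.47,-0.98,0,0,0,0,1, -0.47,-0.98,0.3,0,0,0,1, -0.47,-0.98,0.5,0,0,0,1, -0.47,-0.98,0.5,0,0,0,1, -0.47,-0.98,0.5,0,0,0,1, -0.47,-0.98,0.5,0,0,0,1, -0.47,-0.98,0.5,0,0,0,1, -0.45,-0.98,0.5,0,0,0,1]'
python3 - <<'E'
from h import *
for c in("side","top"):
    a=capture(c)
    cv2.imwrite(f"pics/{c}1.png",a[...,::-1])
    m=camera_model(c);f=210/np.tan(np.radians(m["fov_y"])/2)
    p=np.linalg.inv(np.array(m["pose"]))@np.r_[get_obs()["tool_pos"],1]
    print(c,m["cx"]+f*p[0]/-p[2],m["cy"]-f*p[1]/-p[2])
a=cv2.imread("pics/side1.png")[180:330,180:430]
b=cv2.imread("pics/top1.png")[180:330,130:380]
cv2.imwrite("pics/c1.png",cv2.resize(np.vstack([a,b]),(500,600),interpolation=cv2.INTER_CUBIC))
E
```

```text
time: 3.3
tool_pos: [429.9, -22.2, 127.3]
tcp_rot: [-3.142, 0.001, -3.107]
contact_force: [-0.1, 0.8, 0.1]
grip_width: 0.5
finger_force: 0.0
side 345.7424004787596 232.58280785947417
top 243.48960615500823 279.6526245328011
```

View pics/c1.png

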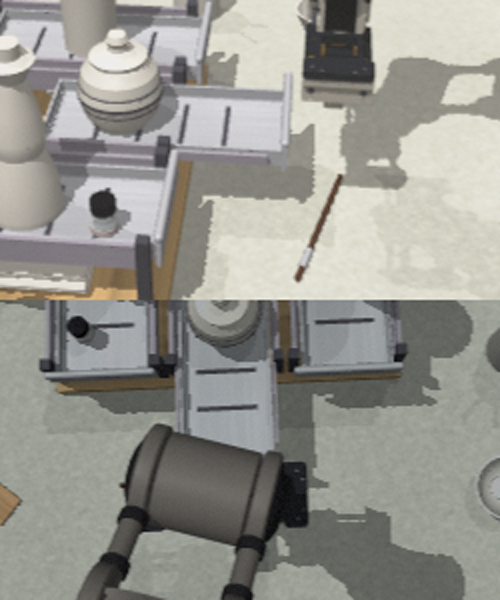

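The fingers hang just in front of the pot's lip, centred and clear of the brush. I'll lower them and push gently.

```bash
python3 -m pendant '[0,0,0.37,0,0,0,1, 0,0,0.37,0,0,0,1, -0.3,0,0,0,0,0,1, -0.3,0,0,0,0,0,1, -0.2,0,0,0,0,0,1, -0.1,0,0,0,0,0,1, -0.1,0,0,0,0,0,1, -0.1,0,0,0,0,0,1, -0.1,0,0,0,0,0,1, -0.15,0,0,0,0,0,1, -0.2,0,0,0,0,0,1, -0.2,0,0,0,0,0,1]'; python3 -m pendant '[-0.2,0,0,0,0,0,1, -0.2,0,0,0,0,0,1, -0.2,0,0,0,0,0,1, -0.2,0,0,0,0,0,1, -0.2,0,0,0,0,0,1, -0.2,0,0,0,0,0,1, -0.2,0,0,0,0,0,1, -0.2,0,0,0,0,0,1, -0.2,0,0,0,0,0,1]'
```

```text
time: 4.6
tool_pos: [481.8, -18.8, 105.4]
tcp_rot: [3.141, -0.001, -3.107]
contact_force: [-2.0, 1.4, -0.2]
grip_width: 0.2
finger_force: 1.0
time: 5.5
tool_pos: [536.1, -17.1, 105.5]
tcp_rot: [3.142, -0.0, -3.107]
contact_force: [-2.6, 1.5, -1.0]
grip_width: 0.6
finger_force: 1.0
```

```bash
python3 -m pendant '[-0.2,0,0,0,0,0,1, -0.2,0,0,0,0,0,1, -0.2,0,0,0,0,0,1, -0.2,0,0,0,0,0,1, -0.15,0,0,0,0,0,1, -0.1,0,0,0,0,0,1, -0.1,0,0,0,0,0,1, 0,0,0,0,0,0,1]'; python3 -m pendant '[-0.1,0,0,0,0,0,1, -0.05,0,0,0,0,0,1, 0,0,0,0,0,0,1]'
```

```text
time: 6.3
tool_pos: [570.8, -16.2, 105.6]
tcp_rot: [-3.141, 0.001, -3.107]
contact_force: [0.7, 0.4, -0.4]
grip_width: 0.3
finger_force: 0.0
time: 6.6
tool_pos: [575.0, -16.0, 105.7]
tcp_rot: [-3.141, 0.001, -3.107]
contact_force: [-0.6, 0.1, -0.4]
grip_width: 0.3
finger_force: 0.3
```

```bash
python3 -m pendant '[-0.1,0,0,0,0,0,1, 0,0,0,0,0,0,1]'; python3 -m pendant '[-0.1,0,0,0,0,0,1, 0,0,0,0,0,0,1]';python3 -m pendant '[-0.1,0,0,0,0,0,1, 0,0,0,0,0,0,1]'
```

```text
time: 6.8
tool_pos: [578.1, -15.8, 105.6]
tcp_rot: [-3.142, 0.001, -3.107]
contact_force: [-0.6, 0.8, -1.1]
grip_width: 0.2
finger_force: 0.2
time: 7.0
tool_pos: [581.1, -15.6, 105.5]
tcp_rot: [3.142, 0.001, -3.107]
contact_force: [-0.2, 0.1, 1.3]
grip_width: 0.4
finger_force: 0.1
time: 7.2
tool_pos: [584.0, -15.5, 105.5]
tcp_rot: [3.141, 0.001, -3.107]
contact_force: [0.5, 0.2, 0.8]
grip_width: -0.0
finger_force: 0.1
```

```bash
python3 - <<'E'
from h import *
capture("side");capture("top")
for t in("lip_candlestick","lip_pot","lip_vase"):
  for c in("side","top"):
    for r in pinpoint(c,t)[:2]: print(t,c,round(r["score"],2),np.round(atz(c,r["location"],125)))
a=capture("side")[150:300,170:370,::-1]; cv2.imwrite("pics/c2.png",cv2.resize(a,(800,600),interpolation=cv2.INTER_CUBIC))
E
```

```text
lip_candlestick side 0.67 [598. 150. 125.]
lip_candlestick top 0.75 [598. 148. 125.]
lip_pot side 0.87 [603. -20. 125.]
lip_pot side 0.64 [643. 210. 125.]
lip_vase side 0.62 [ 743. -138.  125.]
lip_vase top 0.98 [ 600. -175.  125.]
```

View pics/c2.png

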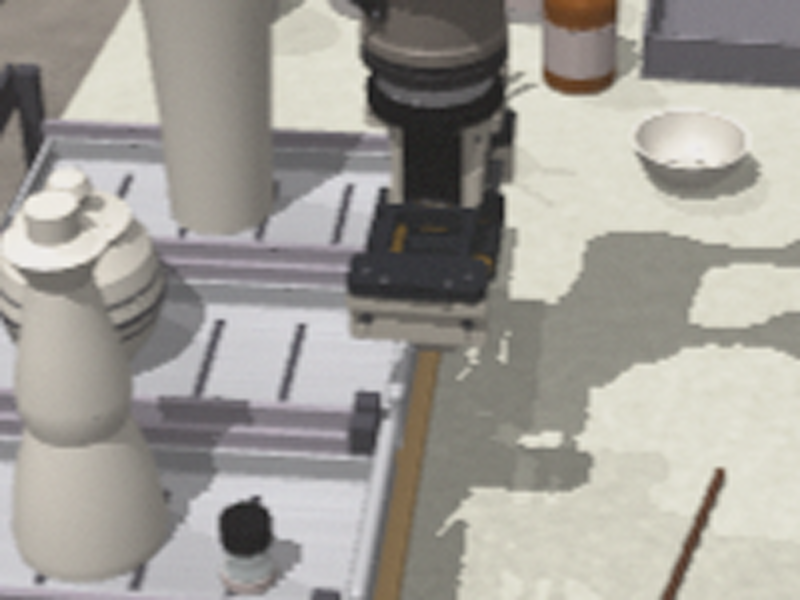

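The tray has coasted slightly ahead of the fingers. I'll follow it until the buffer is felt.

```bash
python3 -m pendant '[-0.1,0,0,0,0,0,1, 0,0,0,0,0,0,1]'; python3 -m pendant '[-0.1,0,0,0,0,0,1, 0,0,0,0,0,0,1]';python3 -m pendant '[-0.1,0,0,0,0,0,1, 0,0,0,0,0,0,1]'
```

```text
time: 7.85
tool_pos: [584.7, -15.4, 105.3]
tcp_rot: [3.141, -0.005, -3.107]
contact_force: [-7.9, -1.7, 4.6]
grip_width: 0.3
finger_force: 3.8
time: 8.05
tool_pos: [584.9, -15.4, 105.2]
tcp_rot: [3.141, -0.011, -3.106]
contact_force: [-17.4, -1.3, 11.3]
grip_width: 0.5
finger_force: 9.1
time: 8.25
tool_pos: [584.9, -15.4, 105.2]
tcp_rot: [3.141, -0.018, -3.106]
contact_force: [-29.6, -3.6, 18.0]
grip_width: 0.0
finger_force: 14.6
```

```bash
python3 -m pendant '[0.2,0,0,0,0,0,1, 0.3,0,0,0,0,0,1, 0.5,0,0,0,0,0,1, 0.5,0,0,0,0,0,1, 0.3,0,-0.6,0,0,0,1, 0,0,-1,0,0,0,1, 0,0,-1,0,0,0,1, 0,0,-0.6,0,0,0,1]'
python3 - <<'E'
from h import *
capture("side");a=capture("top")
for t in("lip_candlestick","lip_pot","lip_vase"):
  for c in("side","top"):
    for r in pinpoint(c,t)[:2]: print(t,c,round(r["score"],2),np.round(atz(c,r["location"],125)))
cv2.imwrite("pics/c3.png",cv2.resize(a[130:280,130:350,::-1],(800,545),interpolation=cv2.INTER_CUBIC))
E
```

```text
time: 9.05
tool_pos: [539.5, -17.2, 204.0]
tcp_rot: [-3.141, 0.004, -3.107]
contact_force: [0.4, 0.4, 0.2]
grip_width: 0.4
finger_force: 0.0
lip_candlestick side 0.58 [594. 148. 125.]
lip_candlestick top 0.75 [599. 145. 125.]
lip_pot side 0.75 [602.  -3. 125.]
lip_vase side 0.68 [ 599. -173.  125.]
lip_vase top 0.64 [ 597. -178.  125.]
```

View pics/c3.png

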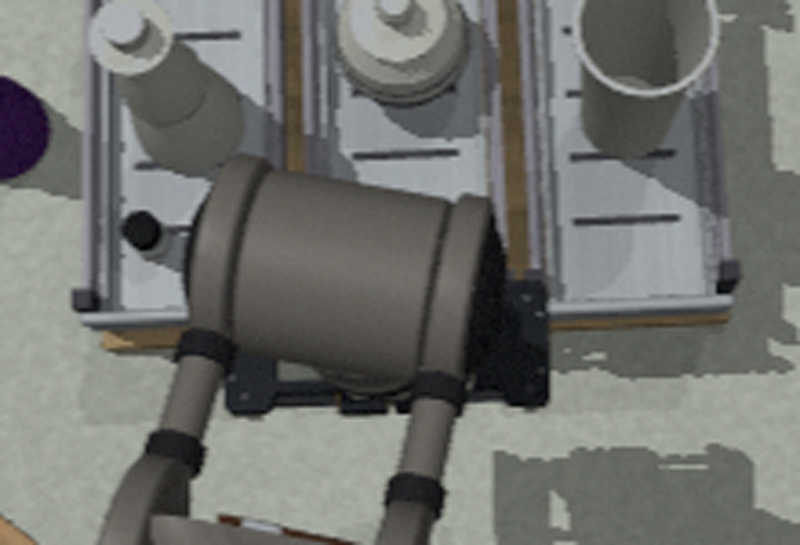

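The pot's tray looks home, with its slots lined up with its neighbours'. Next I'll go behind the candlestick's lip at y≈120, clear of the jar at y≈175.

```bash
python3 -m pendant '[-0.3,0.45,0,0,0,0,1, -0.6,0.9,0,0,0,0,1, -0.6,0.9,0,0,0,0,1, -0.6,0.9,0,0,0,0,1, -0.6,0.9,0,0,0,0,1, -0.3,0.42,0,0,0,0,1, 0,0,0.6,0,0,0,1, 0,0,0.8,0,0,0,1, 0,0,0.5,0,0,0,1, 0,0,0,0,0,0,1]'
python3 - <<'E'
from h import *
a=capture("side");print(get_obs()["tool_pos"])
cv2.imwrite("pics/c4.png",cv2.resize(a[190:340,150:350,::-1],(800,600),interpolation=cv2.INTER_CUBIC))
E
```

```text
time: 10.45
tool_pos: [622.6, 121.0, 141.3]
tcp_rot: [3.141, -0.006, -3.107]
contact_force: [0.7, 0.5, 1.2]
grip_width: 0.5
finger_force: 0.0
[623.46062183 120.93280186 143.05430528]
```

View pics/c4.png

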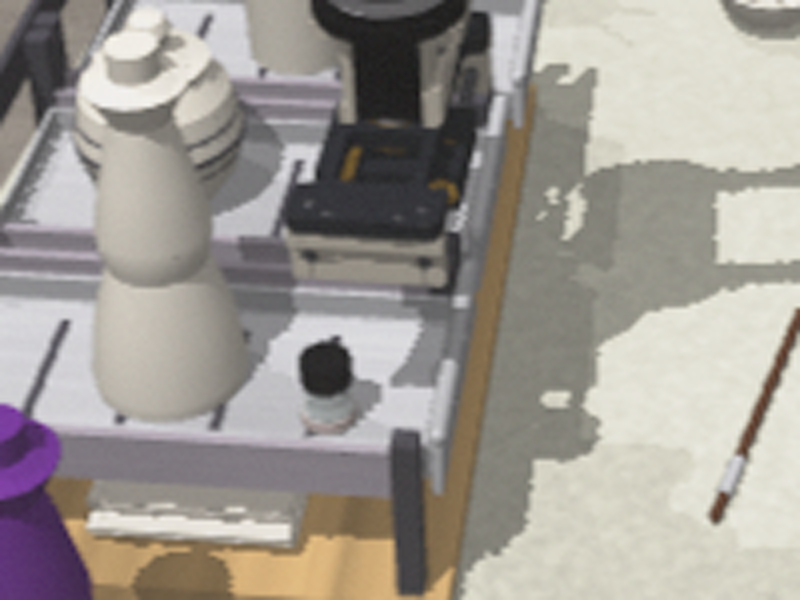

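The picture shows the hand behind the candlestick's front lip and beside the jar, which has clear space around it. I'll lower slowly.

```bash
python3 -m pendant '[0,0,0.3,0,0,0,1, 0,0,0.3,0,0,0,1, 0,0,0.2,0,0,0,1, 0,0,0,0,0,0,1]'; python3 -m pendant '[0,0,0.2,0,0,0,1, 0,0,0.23,0,0,0,1, 0,0,0,0,0,0,1]'
```

```text
time: 10.9
tool_pos: [623.4, 120.0, 119.5]
tcp_rot: [3.142, -0.002, -3.107]
contact_force: [-0.1, -0.5, -0.4]
grip_width: 0.3
finger_force: 0.0
time: 11.2
tool_pos: [623.3, 120.0, 106.5]
tcp_rot: [3.142, -0.002, -3.107]
contact_force: [0.1, -0.3, 0.2]
grip_width: 0.0
finger_force: 0.0
```

```bash
python3 -m pendant '[0.15,0,0,0,0,0,1, 0.1,0,0,0,0,0,1, 0.1,0,0,0,0,0,1, 0.1,0,0,0,0,0,1, 0.1,0,0,0,0,0,1, 0.1,0,0,0,0,0,1]'; python3 -m pendant '[0.1,0,0,0,0,0,1, 0.1,0,0,0,0,0,1, 0.1,0,0,0,0,0,1, 0.1,0,0,0,0,0,1]'
```

```text
time: 11.8
tool_pos: [604.8, 119.4, 107.9]
tcp_rot: [3.142, 0.002, -3.107]
contact_force: [1.1, 0.5, -0.1]
grip_width: 0.1
finger_force: 1.0
time: 12.2
tool_pos: [592.4, 118.8, 107.8]
tcp_rot: [-3.141, 0.0, -3.107]
contact_force: [1.9, -1.3, 1.4]
grip_width: 0.3
finger_force: 1.0
```

Hooked: about 2 N of slide friction. I'll draw it out gently.

```bash
python3 -m pendant '[0.15,0,0,0,0,0,1, 0.2,0,0,0,0,0,1, 0.2,0,0,0,0,0,1, 0.2,0,0,0,0,0,1, 0.2,0,0,0,0,0,1, 0.2,0,0,0,0,0,1, 0.2,0,0,0,0,0,1, 0.2,0,0,0,0,0,1, 0.2,0,0,0,0,0,1, 0.2,0,0,0,0,0,1, 0.2,0,0,0,0,0,1, 0.2,0,0,0,0,0,1]'; python3 -m pendant '[0.2,0,0,0,0,0,1, 0.2,0,0,0,0,0,1, 0.15,0,0,0,0,0,1, 0.1,0,0,0,0,0,1, 0.1,0,0,0,0,0,1, 0.1,0,0,0,0,0,1, 0.1,0,0,0,0,0,1]'
```

```text
time: 13.4
tool_pos: [521.5, 116.6, 107.6]
tcp_rot: [3.141, 0.0, -3.107]
contact_force: [2.6, -1.9, -0.9]
grip_width: 0.5
finger_force: 1.0
time: 14.1
tool_pos: [493.4, 115.5, 107.6]
tcp_rot: [3.142, 0.0, -3.107]
contact_force: [1.8, -1.5, -0.5]
grip_width: 0.5
finger_force: 1.0
```

```bash
python3 -m pendant '[0.1,0,0,0,0,0,1, 0.1,0,0,0,0,0,1]'; python3 -m pendant '[0.1,0,0,0,0,0,1, 0.1,0,0,0,0,0,1]'
```

```text
time: 14.3
tool_pos: [487.4, 115.4, 107.6]
tcp_rot: [3.141, 0.0, -3.107]
contact_force: [2.4, -1.8, 0.2]
grip_width: 0.5
finger_force: 1.0
time: 14.5
tool_pos: [481.3, 115.2, 107.6]
tcp_rot: [3.142, 0.0, -3.107]
contact_force: [2.8, -1.2, 0.6]
grip_width: 0.5
finger_force: 1.0
```

```bash
python3 -m pendant '[0.1,0,0,0,0,0,1, 0.1,0,0,0,0,0,1, 0.1,0,0,0,0,0,1]'; python3 -m pendant '[0.1,0,0,0,0,0,1, 0.05,0,0,0,0,0,1]'; python3 -m pendant '[0.05,0,0,0,0,0,1, 0.05,0,0,0,0,0,1]'
```

```text
time: 14.8
tool_pos: [472.3, 114.9, 107.6]
tcp_rot: [3.141, 0.0, -3.107]
contact_force: [1.8, -1.1, -0.2]
grip_width: 0.5
finger_force: 1.0
time: 15.0
tool_pos: [469.7, 114.7, 107.9]
tcp_rot: [3.141, 0.004, -3.107]
contact_force: [11.0, -1.6, -6.7]
grip_width: 0.3
finger_force: 5.1
time: 15.2
tool_pos: [469.6, 114.8, 108.2]
tcp_rot: [3.141, 0.011, -3.107]
contact_force: [19.3, 0.6, -13.0]
grip_width: 0.7
finger_force: 9.5
```

The stop is reached, where predicted. I'll unhook and rise clear.

```bash
python3 -m pendant '[-0.1,0,0,0,0,0,1, -0.15,0,0,0,0,0,1, -0.15,0,0,0,0,0,1, 0,0,0,0,0,0,1, 0,0,-0.4,0,0,0,1, 0,0,-0.7,0,0,0,1, 0,0,-0.9,0,0,0,1, 0,0,-0.9,0,0,0,1, 0.3,0,-0.6,0,0,0,1, 0.6,0,-0.3,0,0,0,1, 0.4,0,0,0,0,0,1, 0,0,0,0,0,0,1]'; python3 -m pendant '[0.5,0.5,0,0,0,0,1, 0.9,0.9,0,0,0,0,1, 0.9,0.9,0,0,0,0,1, 0.5,0.9,0,0,0,0,1, 0,0.5,0,0,0,0,1, 0,0,0,0,0,0,1]'
python3 - <<'E'
from h import *
s=capture("side");t=capture("top")
for n in("lip_candlestick","lip_pot","lip_vase"):
  for c in("side","top"):
    for r in pinpoint(c,n)[:2]: print(n,c,round(r["score"],2),np.round(atz(c,r["location"],125)))
cv2.imwrite("pics/c5.png",cv2.resize(np.hstack([s[150:360,100:380],t[80:290,110:390]])[...,::-1],(800,300)))
E
```

```text
time: 16.4
tool_pos: [436.4, 113.7, 221.3]
tcp_rot: [3.141, -0.001, -3.107]
contact_force: [-0.4, 0.7, -0.3]
grip_width: 0.5
finger_force: 0.0
time: 17.0
tool_pos: [349.9, 223.1, 221.0]
tcp_rot: [3.141, -0.001, -3.105]
contact_force: [-0.2, -0.4, -0.7]
grip_width: 0.3
finger_force: 0.0
lip_candlestick side 0.94 [456. 138. 125.]
lip_candlestick top 0.69 [459. 142. 125.]
lip_candlestick top 0.64 [ 633. -385.  125.]
lip_pot side 0.92 [607. -19. 125.]
lip_pot top 0.68 [600. -24. 125.]
lip_pot top 0.37 [ 624. -385.  125.]
lip_vase side 0.93 [ 603. -170.  125.]
```

View pics/c5.png

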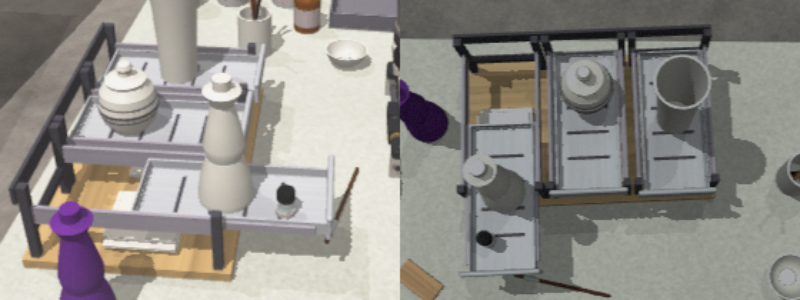

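The pot's tray is home, the candlestick's tray is fully out, everything is upright, and the hand is clear.

```bash
python3 -c "from plant import close_job; print(close_job())"
```

```text
the job is handed in; nothing more can be done
None
```

The pot's tray is pushed home and the candlestick's tray is drawn out to its stop, with the candlestick, pot, vase and jar upright in the last pictures; the job is handed in, but no verdict came back.

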